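# Key and pulley onto a tumble-dryer jackshaft

## Task

Put the dryer's jackshaft back together: lay the short, stout key down into the slot near the shaft's free end and let go of it, then take the ribbed pulley from its wooden chock and slide it onto the shaft over the key, keyway on key, without forcing it. Push on until the spacer ring is hard against the bearing, press the pulley home there with about 25 newtons (never more than 40) for a moment, and let go, with pulley and spacer fully home, the key still down in its slot and everything else on the bench left alone.

Things in the scene. Friction and masses are not known exactly. Their poses are not given: they have to be found in the camera images.
- shaft: Steel shaft, 35 mm diameter, level, 108 mm above the bench in green bearings; big pulley (196 mm) on its far end. Origin: centre of the free end face; y runs along the axis towards the bearings, z out through the slot. 4 mm end chamfer to 28 mm. Turns stiffly (0.12 N m) about y; starts up to 0.3 rad either side of slot up. Bears at most 40 N from pulley or key. Bearing face: 78 mm from the end.
- slot (a point): Centre of the floor of the slot for the key: a closed pocket in the shaft, 11 mm wide, from 14 to 44 mm from the shaft's end, its flat floor 12 mm above the shaft's axis. Axes as the shaft's. A seated key has its centre 5 mm above this point (z) and at most 1 mm off along it; its upper 4.5 mm stand out of the shaft.
- spacer (a joint): Dark steel ring on the shaft, 50 mm outside diameter, 18 mm long, before the bearing: its distance (m) out from the first bearing's face; 0 = tight against it, its outer face then 60 mm from the shaft's end. Starts 4 to 14 mm out; it slides stiffly: a steady 8 to 10 N pushes it along, until it stops dead against the bearing: come up slowly (10 mm/s).
- key: The right key: short, stout steel bar with rounded ends, 28 mm long (its y axis), 10 mm wide, 10 mm high. Origin: its centre. Lies on the black rubber mat (3 mm thick).
- pulley: Aluminium ribbed-belt pulley, a cylinder 64 mm in diameter, 45 mm long, 0.2 to 0.4 kg, lying in the chock with its bore level, 44 mm above the bench. Origin: on the bore's axis, halfway along; y runs along the bore, z out through the keyway, which faces up. Bore 36 mm; either end may go on first. Home on the shaft its centre lies 37.5 mm from the shaft's end, inner face on the spacer.
- keyway (a point): Middle of the roof of the pulley's keyway, a groove along the whole bore: 11 mm wide, its roof 23.5 mm from the bore's axis. Axes as the pulley's.
- chock: Fixed wooden cradle under the pulley, 50 mm wide, 40 mm long along the pulley's bore, 21 mm high at its sides; origin at bench level under the pulley's centre; its y axis runs along the pulley's bore.
- long_key: A wrong key, to be left alone: long and thin steel bar, 50 x 8 x 7 mm, on the same mat, about 80 mm from the right one. Origin: its centre; y along it.
- old_bearing: Bystander: steel bearing ring lying flat, 62 mm diameter, 16 mm high; origin under its centre.
- wrench: Bystander: steel wrench lying flat, 180 mm long along its x axis, 8 mm high; origin under its middle.
- screwdriver: Bystander: screwdriver, 200 mm long along its x axis, 26 mm high; origin under its middle.
- jar: Bystander: glass jar with steel lid, 64 mm diameter, 75 mm high; origin under its centre.
- detergent: Bystander: white detergent bottle, 84 mm diameter, 190 mm high; origin under its centre.
- spray_can: Bystander: spray can, 56 mm diameter, 200 mm high; origin under its centre.
- powder_box: Bystander: cardboard box of washing powder, 70 x 150 x 200 mm high; origin under its centre.

How it is judged:
By the outcome, as a careful person would: the job done as asked, in the order asked, and still so for the second after the job is handed in, with the robot touching nothing.
It also fails if it takes over 69 s, if anything falls off the work surface, if the arm or the gripper's body presses on something with over 40 N, if the wrist force passes 120 N, or if a joint passes its speed limit or range.

## Robot

A 6-joint arm with a two-finger parallel gripper is mounted at the origin on the work surface. World frame = base frame: x ahead of the robot, y to its left, z up, the work surface at z = 0. Lengths are in m, angles in rad, forces in N, time in s.
With the tool pointing down it reaches from about 0.4 to 0.825 m from the base axis. Payload 7 kg.
Tool frame: the origin (TCP) lies at the very end of the fingers, on their centre line; the grasp point (between the pads) lies 19 mm behind it; z points along the fingers, y is the line along which they close (so a half turn about z gives the same grasp; the last joint's range is limited). The gripper opens to 88 mm and grips with 3 to 60 N. Pads are 19 mm wide; open, the fingers measure 130 mm over their backs; the gripper's body (78 mm by 193 mm) begins 47 mm behind the grasp point.
Start: joints at [1.57, 0.359, 0.012, 0, -1.224, -0.288], TCP at [0.192, 0.647, 0.198] pointing down, gripper open.
Joint ranges: [-3.07, 3.07], [-1.43, 2.12], [-1.02, 1.25], [-3.03, 1.67], [-3.05, -0], [-3.03, 3.03]. Speed limits (rad/s): [2.39, 2.39, 3.01, 3.14, 3.14, 3.14].

## Interface

Orientations are given as [roll, pitch, yaw] about the fixed x, y, z axes, in that order (R = Rz(yaw) Ry(pitch) Rx(roll)).
In Python, from station import arm gives the robot as it stands.
- The arm moves only by the tool step_arm, never from a script. Its argument "rows" is a list of rows, each a list of 5 numbers: the shift along the world's x, y, z in m, then the turn about the world's z in rad, then the finger opening in m, from 0 to 0.0876. In form: [[x, y, z, spin, gripper], ...]. A call has 1 to 20 rows; each row is the pose to reach, as a shift and turn from the pose commanded when the call began; what a row does not reach only later rows make up. A row lasts 1/10 s, in which the tool goes at most 50 mm and 8.59 degrees, less where a joint would pass 70% of its speed; a pose out of reach is approached as far as the arm can. A call with a gripper value outside its range is refused whole. The fingers move at their own pace and stop on an object; "newtons" is the grip in N (left out, the last holds). Time passes only in rows, so rows that repeat a pose let the fingers close. It gives the time, the measured TCP pose, the force, the opening and the grip force at its end, in the units of the state.
- arm.get_state(): the state, without advancing time (a new reading comes with each control period).
- arm.grab_frame(name): name is "scene" or "side" or "wrist"; returns a dict with "color" (420x560x3 uint8, blue, green, red), "vfov" (degrees; the focal length in pixels is half the picture's height over the tangent of half this angle, whatever the lens; pixels are square), "cx", "cy" (the principal point, pixels), "k1" (the pictures are not rectified: a ray, as slopes to the right and down, at radius r is drawn at 1 + k1 r^2 times it, then the intrinsics apply), "rvec" (rotation vector, rad) and "tvec" (3), from world to camera coordinates, as OpenCV has them. Camera axes: x right, y down, z forward; pixel columns grow to the right and rows downward; lengths in m; the calibration is good to about 2 mm. A picture is of the moment at which its call begins. There is no depth.
- arm.job_done(): hands the job in; it is judged then, once.
The state is a dict: "t": time; "q": joint angles; "qd": joint speeds; "joint_efforts": joint torques, N m; "eef_pos": TCP position; "ee_rot": TCP orientation; "force": force on the tool from outside, world axes, zero at the start; "moment": the same for the moment, N m; "width": finger opening in m; "gripper_force": force on a finger pad.
Only numpy, scipy, OpenCV 4.12 (cv2) and the standard library are available. Lean on these libraries where they do the work, as an engineer would, in place of code of your own. Each camera call takes 0.05 s, during which the arm holds its last target. There are 200 camera calls.

## Working session

There is one attempt and no reset: what is moved stays moved. The work goes in short steps, Python scripts to look and compute and a tool call to move; the robot and the scene stay as the last step left them, time stands still between calls to the robot, and variables do not carry over. Pictures are saved under pics/ and viewed, at most 10 in all, crops included, and the job is handed in when it is done.

Besides the shell and the picture viewer there is one more tool, called after "Request:" as name([rows], argument=value, ...), one row to a line, values as JSON. step_arm: Moves the arm, as the interface text tells. Its arguments: {"type":"object","properties":{"rows":{"type":"array"},"newtons":{"type":"number"}},"required":["rows"]}

```bash
mkdir -p pics; cat > h.py <<'E'
import numpy as np, cv2, json
from station import arm
def grab(name,fn=None):
    f=arm.grab_frame(name)
    if fn: cv2.imwrite('pics/'+fn+'.png',f['color'])
    np.save('pics/'+(fn or name)+'.npy',f,allow_pickle=True)
    return f
def load(fn): return np.load('pics/'+fn+'.npy',allow_pickle=True).item()
def K(f):
    F=f['color'].shape[0]/2/np.tan(np.radians(f['vfov'])/2)
    return np.array([[F,0,f['cx']],[0,F,f['cy']],[0,0,1.]]),np.array([f['k1'],0,0,0,0.])
def ray(f,uv):
    k,d=K(f); p=cv2.undistortPoints(np.array([[uv]],float),k,d)[0,0]
    R=cv2.Rodrigues(np.array(f['rvec'],float))[0]; t=np.array(f['tvec'],float).ravel()
    return -R.T@t, R.T@np.array([p[0],p[1],1])
def onz(f,uv,z):
    c,r=ray(f,uv); return c+r*(z-c[2])/r[2]
def proj(f,P):
    k,d=K(f); return cv2.projectPoints(np.atleast_2d(np.array(P,float)),np.array(f['rvec'],float),np.array(f['tvec'],float),k,d)[0][:,0]
def crop(f,fn,x0,y0,w,h,s):
    cv2.imwrite('pics/'+fn+'.png',cv2.resize(f['color'][y0:y0+h,x0:x0+w],None,fx=s,fy=s,interpolation=cv2.INTER_CUBIC))
E
python3 - <<'E'
from h import *
a=grab('scene','s0');b=grab('side','d0');w=grab('wrist','w0')
for f in(a,b,w):
    c,r=ray(f,(280,210)); print(c,r,f['vfov'],f['k1'])
im=np.hstack([cv2.resize(x['color'],(400,300)) for x in(a,b)])
cv2.imwrite('pics/m0.png',np.vstack([im,np.hstack([cv2.resize(w['color'],(400,300)),np.zeros((300,400,3),np.uint8)])]))
print(arm.get_state())
E
```

```text
[ 1.05656345 -0.51119144  0.97302231] [-0.45044589  0.33185674 -0.82884517] 57.36002054584205 -0.10770339641235685
[ 0.07926615 -0.74318355  0.53412641] [ 0.577495    0.63681681 -0.51120702] 54.2591093083819 -0.0627229110385014
[0.25814598 0.62691712 0.38479753] [-0.23600163  0.06222623 -0.96991693] 71.04817434414544 -0.020730748008953345
{'t': 0.15, 'q': array([ 1.57008807e+00,  3.59250946e-01,  1.12460545e-02, -2.06108064e-04,
       -1.22410404e+00, -2.88106446e-01]), 'qd': array([ 0.00044625, -0.00280617,  0.00097758,  0.00117391, -0.0001737 ,
        0.00019744]), 'joint_efforts': array([-1.49308566e-03, -5.83274925e+01,  2.93293190e+01,  7.00126022e+00,
        8.81454471e-03, -1.10869537e-04]), 'eef_pos': array([0.19217914, 0.64663228, 0.19691806]), 'ee_rot': array([ 3.14027909e+00, -1.87193399e-04, -2.88884740e-01]), 'force': array([0.43152447, 0.19793256, 0.17675259]), 'moment': array([-0.00786323,  0.00807779,  0.01266793]), 'gripper_force': 0.0, 'width': 0.08785862306222596}
```

View pics/m0.png

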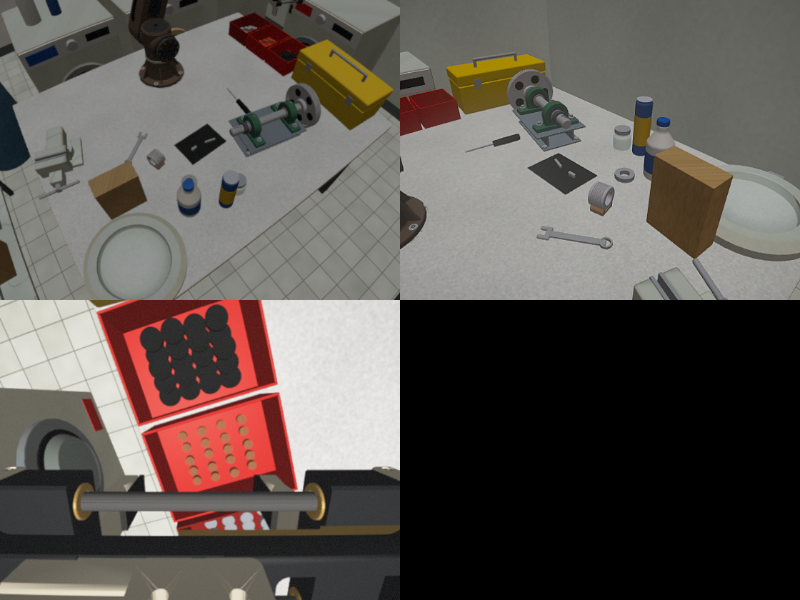

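The overview shows the shaft at (240-300,120) in the scene view, the mat with both keys at (200,143), and the pulley in its chock at (155,158). The side view shows the pulley at (600,195). Next I'll take enlarged crops.

```bash
python3 - <<'E'
from h import *
a=load('s0');b=load('d0')
crop(a,'c1',190,110,230,130,3.4)
crop(b,'c2',140,90,200,150,4)
E
```

```text
(no output)
```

View pics/c1.png

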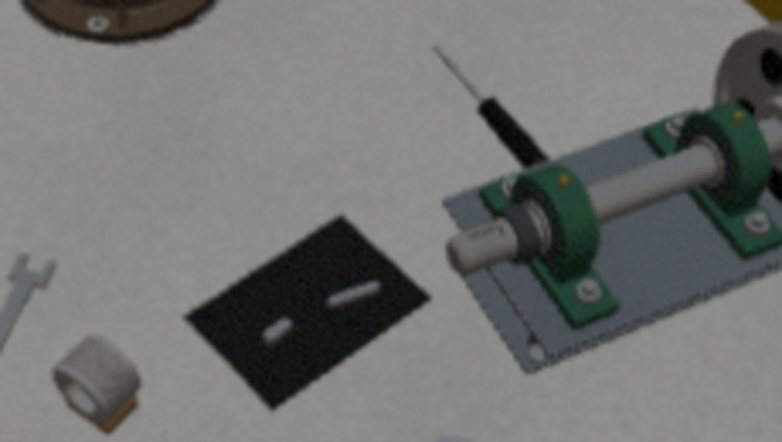

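View pics/c2.png

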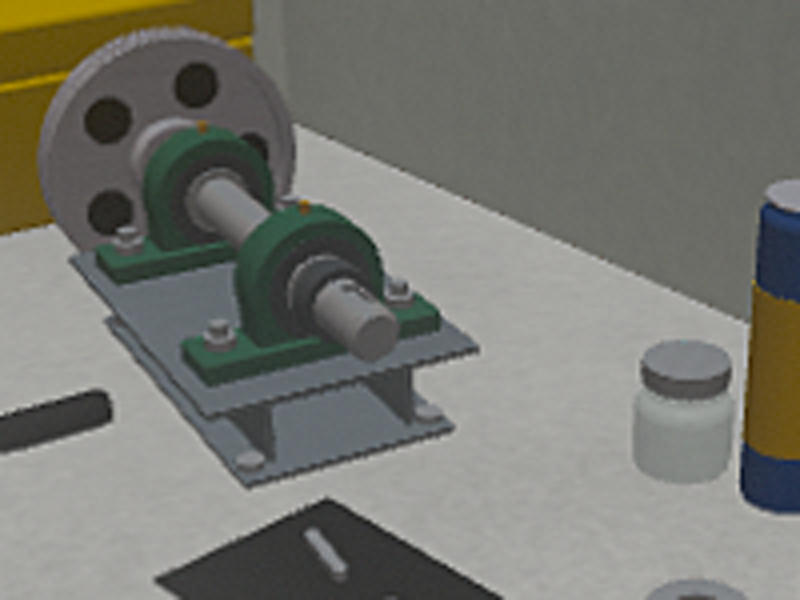

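The crops show the right (short) key at c1 (265..291, 338..323), the shaft's end face at c1 (462,254) and c2 (378,338), and the pulley's near face at c1 (80,390). The slot faces up, tilted a bit.

```bash
python3 - <<'E'
from h import *
a=load('s0');b=load('d0')
C1=lambda u,v:(u/3.4+190,v/3.4+110)
C2=lambda u,v:(u/4+140,v/4+90)
print('key',onz(a,C1(265,338),.011),onz(a,C1(291,323),.011))
print('long',onz(a,C1(328,303),.009),onz(a,C1(380,285),.009))
print('shaft end',onz(a,C1(462,254),.108),onz(b,C2(378,338),.108))
print('shaft far',onz(a,C1(705,175),.108), onz(b,C2(215,190),.108))
print('pulley near c',onz(a,C1(80,392),.044))
print('pulley far top, near top',onz(a,C1(98,336),.076),onz(a,C1(140,382),.044))
print('mat',[onz(a,C1(*p),.003).round(3) for p in[(185,318),(342,215),(431,298),(272,410)]])
print('bench big pulley', onz(a,C1(780,60),.108))
w=load('w0');st=arm.get_state()
# wrist cam pose rel to tool
from scipy.spatial.transform import Rotation as Ro
T=Ro.from_euler('xyz',st['ee_rot']);c,r=ray(w,(280,210));print('cam in tool',T.inv().apply(c-st['eef_pos']),T.inv().apply(r),T.inv().apply(ray(w,(380,210))[1]-r))
E
```

```text
key [ 0.51105118 -0.15465255  0.011     ] [ 0.51103065 -0.12636418  0.011     ]
long [ 0.51108066 -0.08531414  0.009     ] [ 0.52201199 -0.03422564  0.009     ]
shaft end [ 0.59065447 -0.00704609  0.108     ] [ 0.58844217 -0.01851382  0.108     ]
shaft far [0.64584275 0.22832586 0.108     ] [0.64474659 0.25861546 0.108     ]
pulley near c [ 0.48584889 -0.32472325  0.044     ]
pulley far top, near top [ 0.46651107 -0.29139561  0.076     ] [ 0.50627658 -0.27826332  0.044     ]
mat [array([ 0.447, -0.199,  0.003]), array([ 0.431, -0.011,  0.003]), array([ 0.557, -0.002,  0.003]), array([ 0.572, -0.189,  0.003])]
bench big pulley [0.58339643 0.39685314 0.108     ]
cam in tool [ 0.06888501  0.00035212 -0.18786627] [-0.24413102  0.00631123  0.96988037] [-4.48511005e-05  3.40833341e-01 -7.24884440e-05]
```

Request:
step_arm([
  [0.1,-0.1,0.13,-0.3,0.03],
  [0.1,-0.1,0.13,-0.3,0.03],
  [0.1,-0.1,0.13,-0.3,0.03],
  [0.1,-0.1,0.13,-0.3,0.03],
  [0.21,-0.25,0.15,-0.8,0.03],
  [0.21,-0.25,0.15,-0.8,0.03],
  [0.21,-0.25,0.15,-0.8,0.03],
  [0.21,-0.25,0.15,-0.8,0.03],
  [0.31,-0.55,0.13,-1.28,0.03],
  [0.31,-0.55,0.13,-1.28,0.03],
  [0.31,-0.55,0.13,-1.28,0.03],
  [0.31,-0.55,0.13,-1.28,0.03],
  [0.31,-0.55,0.13,-1.28,0.03],
  [0.31,-0.55,0.13,-1.28,0.03],
  [0.31,-0.55,0.13,-1.28,0.03],
  [0.319,-0.787,-0.068,-1.28,0.03],
  [0.319,-0.787,-0.068,-1.28,0.03],
  [0.319,-0.787,-0.068,-1.28,0.03],
  [0.319,-0.787,-0.068,-1.28,0.03],
  [0.319,-0.787,-0.068,-1.28,0.03],
])

```text
t: 2.15
eef_pos: [0.5091, -0.0963, 0.1664]
ee_rot: [-3.141, 0.0, -1.569]
force: [0.1, 0.8, -0.3]
width: 0.0298
gripper_force: 0.0
```

Request:
step_arm([
  [0,0,0,0,0.03],
  [0,0,0,0,0.03],
  [0,0,0,0,0.03],
])

```text
t: 2.45
eef_pos: [0.5102, -0.0944, 0.1683]
ee_rot: [-3.14, -0.0, -1.568]
force: [0.7, 0.0, -0.1]
width: 0.0303
gripper_force: 0.0
```

```bash
python3 - <<'E'
from h import *
f=grab('wrist','w1')
print(proj(f,[[.511,-.140,.013],[.516,-.06,.01],[.59,-.013,.108]]))
E
```

```text
[[276.86711975 157.63083524]
 [272.74846538 223.59579596]
 [193.29073572 300.4029756 ]]
```

View pics/w1.png

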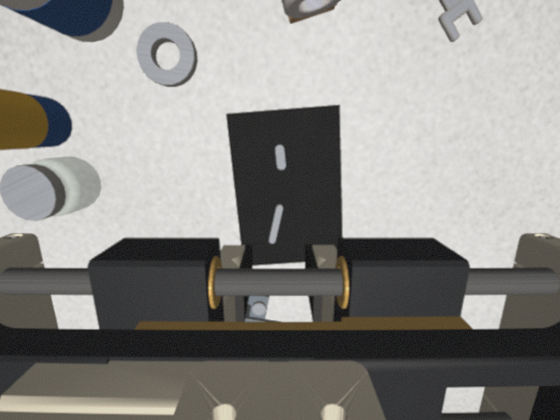

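The wrist view shows the key from (279,145) to (282,171) on the mat and the long key below it at (277,224). The pulley is just visible at the top edge.

```bash
python3 - <<'E'
from h import *
f=load('w1');im=f['color']
g=cv2.cvtColor(im,cv2.COLOR_BGR2GRAY)
m=(g>70).astype(np.uint8);m[:115]=0;m[195:]=0;m[:,:245]=0;m[:,325:]=0
n,l,s,c=cv2.connectedComponentsWithStats(m)
for i in range(1,n):
    if s[i,4]>40:
        p=cv2.findNonZero((l==i).astype(np.uint8));print(s[i],c[i],cv2.minAreaRect(p))
        q=p[:,0].astype(float);C=q.mean(0);e,v=np.linalg.eigh(np.cov((q-C).T));d=v[:,1]*12
        A,B=onz(f,C-d,.012),onz(f,C+d,.012);print(onz(f,C,.0115),np.arctan2(*(B-A)[:2][::1]))
E
```

```text
[274 144  13  27 263] [280.11406844 157.0418251 ] ((280.05487060546875, 156.99391174316406), (26.282705307006836, 10.711859703063965), 83.6598129272461)
[ 0.50726078 -0.14057299  0.0115    ] -0.10835146135725514
```

Request:
step_arm([
  [-0.003,-0.046,-0.05,0.108,0.03],
  [-0.003,-0.046,-0.05,0.108,0.03],
  [-0.003,-0.046,-0.09,0.108,0.03],
  [-0.003,-0.046,-0.13,0.108,0.03],
  [-0.003,-0.046,-0.145,0.108,0.03],
  [-0.003,-0.046,-0.155,0.108,0.03],
  [-0.003,-0.046,-0.159,0.108,0.03],
  [-0.003,-0.046,-0.159,0.108,0.03],
  [-0.003,-0.046,-0.159,0.108,0.0],
  [-0.003,-0.046,-0.159,0.108,0.0],
  [-0.003,-0.046,-0.159,0.108,0.0],
  [-0.003,-0.046,-0.159,0.108,0.0],
  [-0.003,-0.046,-0.159,0.108,0.0],
], newtons=30)

```text
t: 3.8
eef_pos: [0.5067, -0.1408, 0.0087]
ee_rot: [-3.141, -0.0, -1.461]
force: [-0.8, -1.0, -0.2]
width: 0.0013
gripper_force: 0.0
```

```bash
python3 - <<'E'
from h import *
f=grab('wrist','w2');st=arm.get_state();print(st['width'],st['gripper_force'],st['eef_pos'])
s=grab('scene','s2')
a=f['color'][100:420,120:440]
x,y=proj(s,[[.507,-.14,.01]])[0].astype(int)
b=cv2.resize(s['color'][y-40:y+40,x-50:x+50],(400,320),interpolation=cv2.INTER_CUBIC)
cv2.imwrite('pics/m2.png',np.hstack([a,b]))
E
```

```text
0.0006898186447119951 0.0 [ 0.50660233 -0.14079914  0.00859424]
```

View pics/m2.png

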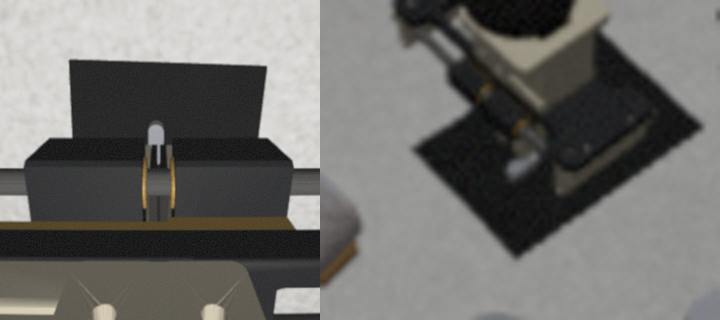

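The fingers closed fully (about 0 mm) and the key's end sticks out in front of them at crop (156,133). The grasp missed, so I'll go back up and look again.

Request:
step_arm([
  [0,0,0.03,0,0.0],
  [0,0.0,0.08,0,0.03],
  [0,0.046,0.1,0,0.03],
  [0,0.046,0.1,0,0.03],
  [0,0.046,0.1,0,0.03],
  [0,0.046,0.1,0,0.03],
])

```text
t: 4.5
eef_pos: [0.5059, -0.095, 0.1078]
ee_rot: [3.14, 0.0, -1.461]
force: [0.5, -0.4, -0.3]
width: 0.0293
gripper_force: 0.0
```

```bash
python3 - <<'E'
from h import *
f=grab('wrist','w3');im=f['color'];s=grab('scene','s3')
x,y=proj(s,[[.507,-.14,.01]])[0].astype(int);X,Y=proj(f,[[.507,-.145,.01]])[0].astype(int);print(x,y,X,Y,arm.get_state()['eef_pos'])
Y=max(Y,60)
a=cv2.resize(im[Y-60:Y+60,X-60:X+60],(480,480),interpolation=cv2.INTER_CUBIC)
b=cv2.resize(s['color'][y-60:y+60,x-40:x+40],(320,480),interpolation=cv2.INTER_CUBIC)
cv2.imwrite('pics/m3.png',np.hstack([a,b]))
g=cv2.cvtColor(im,cv2.COLOR_BGR2GRAY)
m=(g>70).astype(np.uint8)
n,l,st,c=cv2.connectedComponentsWithStats(m)
for i in range(1,n):
    if 60<st[i,4]<2500 and abs(c[i][0]-X)<80 and abs(c[i][1]-Y)<80:
        p=cv2.findNonZero((l==i).astype(np.uint8));print(st[i],cv2.minAreaRect(p))
        q=p[:,0].astype(float);C=q.mean(0);e,v=np.linalg.eigh(np.cov((q-C).T));d=v[:,1]*12
        A,B=onz(f,C-d,.012),onz(f,C+d,.012);print(onz(f,C,.0115),np.arctan2(*(B-A)[:2][::1]))
E
```

```text
271 206 281 157 [ 0.5057757  -0.09539075  0.10745302]
[275 146  13  32 376] ((281.0, 161.5), (31.0, 12.0), 90.0)
[ 0.50729362 -0.14094372  0.0115    ] -0.1104419982594885
```

View pics/m3.png

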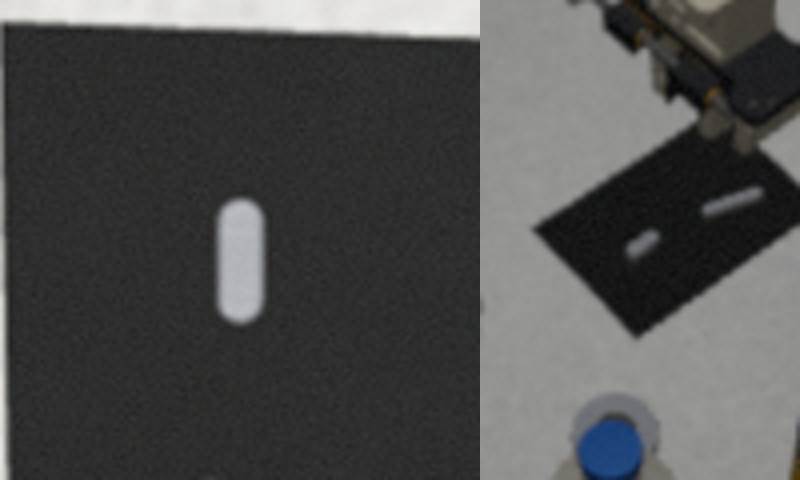

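The key has not moved: it is still at (0.5073,-0.1409), so the fingertips closed above it. I'll go a bit deeper.

Request:
step_arm([
  [0.001,-0.046,0,0,0.03],
  [0.001,-0.046,-0.04,0,0.03],
  [0.001,-0.046,-0.08,0,0.03],
  [0.001,-0.046,-0.095,0,0.025],
  [0.001,-0.046,-0.1015,0,0.02],
  [0.001,-0.046,-0.1015,0,0.02],
  [0.001,-0.046,-0.1015,0,0.0],
  [0.001,-0.046,-0.1015,0,0.0],
  [0.001,-0.046,-0.1015,0,0.0],
  [0.001,-0.046,-0.1015,0,0.0],
], newtons=30)

```text
t: 5.6
eef_pos: [0.508, -0.1406, 0.0077]
ee_rot: [-3.14, -0.0, -1.461]
force: [-0.1, -0.1, 0.6]
width: 0.0008
gripper_force: 0.0
```

Request:
step_arm([
  [0,0,0.01,0,0.02],
  [0,0,0.01,0,0.02],
  [0,0,-0.002,0,0.02],
  [0,0,-0.003,0,0.02],
  [0,0,-0.003,0,0.0],
  [0,0,-0.003,0,0.0],
  [0,0,-0.003,0,0.0],
  [0,0,-0.003,0,0.0],
], newtons=30)

```text
t: 6.4
eef_pos: [0.5076, -0.1407, 0.004]
ee_rot: [-3.141, -0.0, -1.461]
force: [0.4, 0.5, -0.7]
width: 0.0008
gripper_force: 0.0
```

```bash
python3 - <<'E'
from h import *
from scipy.spatial.transform import Rotation as Ro
f=grab('wrist','w4');d=grab('side','d4');st=arm.get_state();p=st['eef_pos'];print(p,st['width'],st['q'])
pts=[p,[.5073,-.1409,.013],[.5073+.0015,-.1409-.014,.013],[.5073-.0015,-.1409+.014,.013],p+[0,0,.019]]
print(proj(f,pts),proj(d,pts))
x,y=proj(d,[p])[0].astype(int)
a=cv2.resize(f['color'][180:300,220:340],(480,480),interpolation=cv2.INTER_CUBIC)
b=cv2.resize(d['color'][y-40:y+20,x-20:x+20],(320,480),interpolation=cv2.INTER_CUBIC)
cv2.imwrite('pics/m4.png',np.hstack([a,b]))
E
```

```text
[ 0.5075852  -0.14074693  0.00401573] 0.0006373309350261334 [ 1.02194002e-01  3.29746483e-01 -5.49287973e-01 -2.10640392e-05
 -6.91630376e-01  7.79334500e-03]
[[277.08912939 242.01795767]
 [277.52503124 246.65884223]
 [277.57935129 225.91212732]
 [277.47290918 266.60981596]
 [277.02978547 252.74486829]] [[239.77015344 245.94091022]
 [239.55549132 242.68068769]
 [243.99094201 245.26268184]
 [235.20195434 240.14525015]
 [239.44631753 238.83667248]]
```

View pics/m4.png

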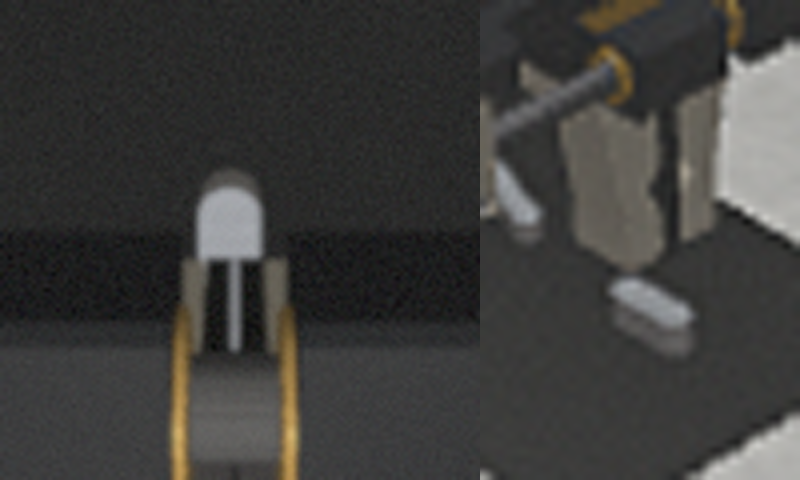

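The side view shows the fingertips well above the key, about 20 mm above the reported TCP. The key and camera agree with each other, so the true tip is offset from the reported TCP. I'll open, lower by 12 mm and try again, watching the force.

Request:
step_arm([
  [0,0,0.0,0,0.02],
  [0,0,0.0,0,0.02],
  [0,0,-0.005,0,0.02],
  [0,0,-0.01,0,0.02],
  [0,0,-0.012,0,0.02],
  [0,0,-0.012,0,0.02],
  [0,0,-0.012,0,0.0],
  [0,0,-0.012,0,0.0],
  [0,0,-0.012,0,0.0],
], newtons=30)

```text
t: 7.4
eef_pos: [0.5076, -0.1407, -0.0079]
ee_rot: [-3.141, -0.0, -1.461]
force: [-0.1, 0.6, 0.1]
width: 0.0024
gripper_force: 0.0
```

Request:
step_arm([
  [0,0,0.0,0,0.02],
  [0,0,0.0,0,0.02],
  [0,0,-0.003,0,0.02],
  [0,0,-0.004,0,0.02],
  [0,0,-0.004,0,0.0],
  [0,0,-0.004,0,0.0],
  [0,0,-0.004,0,0.0],
  [0,0,-0.004,0,0.0],
], newtons=30)

```text
t: 8.2
eef_pos: [0.5076, -0.1408, -0.012]
ee_rot: [-3.141, -0.0, -1.461]
force: [0.3, 0.3, -0.0]
width: 0.0007
gripper_force: 0.0
```

Request:
step_arm([
  [0,0,-0.001,0,0.0],
  [0,0,-0.002,0,0.0],
  [0,0,-0.003,0,0.0],
  [0,0,-0.003,0,0.0],
])

```text
t: 8.6
eef_pos: [0.5074, -0.1408, -0.0152]
ee_rot: [3.141, 0.0, -1.461]
force: [0.1, 1.1, 0.0]
width: 0.0002
gripper_force: 0.0
```

Request:
step_arm([
  [0,0,-0.001,0,0.0],
  [0,0,-0.002,0,0.0],
  [0,0,-0.003,0,0.0],
  [0,0,-0.003,0,0.0],
])

```text
t: 9.0
eef_pos: [0.5078, -0.1408, -0.0158]
ee_rot: [-3.141, -0.001, -1.46]
force: [-7.6, 3.9, 26.7]
width: 0.0007
gripper_force: 13.6
```

```bash
python3 - <<'E'
from h import *
f=grab('wrist','w5');d=grab('side','d5');st=arm.get_state();p=st['eef_pos'];print(p,st['width'],st['force'])
x,y=proj(d,[[.5075,-.141,.01]])[0].astype(int);print(x,y)
a=cv2.resize(f['color'][180:300,220:340],(400,400),interpolation=cv2.INTER_CUBIC)
b=cv2.resize(d['color'][y-25:y+25,x-25:x+25],(400,400),interpolation=cv2.INTER_CUBIC)
cv2.imwrite('pics/m5.png',np.hstack([a,b]))
E
```

```text
[ 0.50783542 -0.1408211  -0.01582819] 0.0003969903564226593 [-8.80351491  3.83188701 26.65090788]
239 243
```

View pics/m5.png

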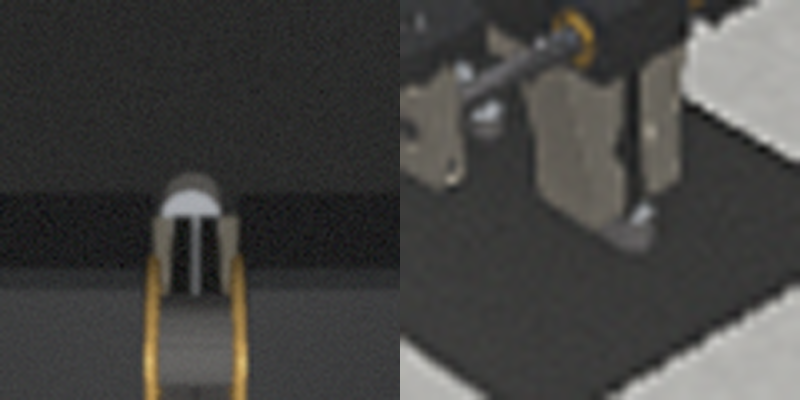

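Contact came at reported z ≈ -0.0155 with the tips on the key's top (true height 0.013), so the true tip is 28.5 mm above the reported TCP. The views show the fingers centred on the key. I'll open and grip around it with the tip at about 0.009.

Request:
step_arm([
  [0,0,0.008,0,0.0],
  [0,0,0.008,0,0.022],
  [0,0,0.008,0,0.022],
  [0,0,0.003,0,0.022],
  [0,0,-0.001,0,0.022],
  [0,0,-0.0015,0,0.022],
  [0,0,-0.0015,0,0.0],
  [0,0,-0.0015,0,0.0],
  [0,0,-0.0015,0,0.0],
  [0,0,-0.0015,0,0.0],
], newtons=30)

```text
t: 10.1
eef_pos: [0.5076, -0.1407, -0.0195]
ee_rot: [-3.141, 0.0, -1.461]
force: [-0.2, 0.8, -0.4]
width: 0.0092
gripper_force: 30.0
```

The key is gripped (9.2 mm, 30 N). I'll lift it and take it over the shaft to look at the slot.

Request:
step_arm([
  [0,0,0.02,0,0.0],
  [0,0,0.07,0,0.0],
  [0,0,0.12,0,0.0],
  [0,0,0.17,0,0.0],
  [0.01,0.02,0.19,-0.1,0.0],
  [0.03,0.065,0.19,-0.2,0.0],
  [0.05,0.11,0.19,-0.33,0.0],
  [0.07,0.15,0.19,-0.33,0.0],
  [0.09,0.19,0.19,-0.33,0.0],
  [0.105,0.235,0.19,-0.33,0.0],
  [0.105,0.235,0.19,-0.33,0.0],
  [0.105,0.235,0.19,-0.33,0.0],
  [0.105,0.235,0.19,-0.33,0.0],
])

```text
t: 11.4
eef_pos: [0.6121, 0.0938, 0.1703]
ee_rot: [3.141, -0.0, -1.791]
force: [0.2, -1.0, -0.5]
width: 0.0092
gripper_force: 30.0
```

```bash
python3 - <<'E'
from h import *
f=grab('wrist','w6');print(arm.get_state()['eef_pos'],arm.get_state()['width'])
P=proj(f,[[.589,-.013,.108],[.5955,.0155,.1255],[.606,.063,.108]]);print(P)
x,y=P[1].astype(int);x0=max(0,x-80);y0=max(0,y-60);print(x0,y0)
crop(f,'m6',x0,y0,160,120,5)
E
```

```text
[0.61214183 0.09345151 0.17054519] 0.00934625506439002
[[276.023537    84.62735829]
 [275.83235617 122.12977337]
 [276.21353589 182.47907919]]
195 62
```

View pics/m6.png

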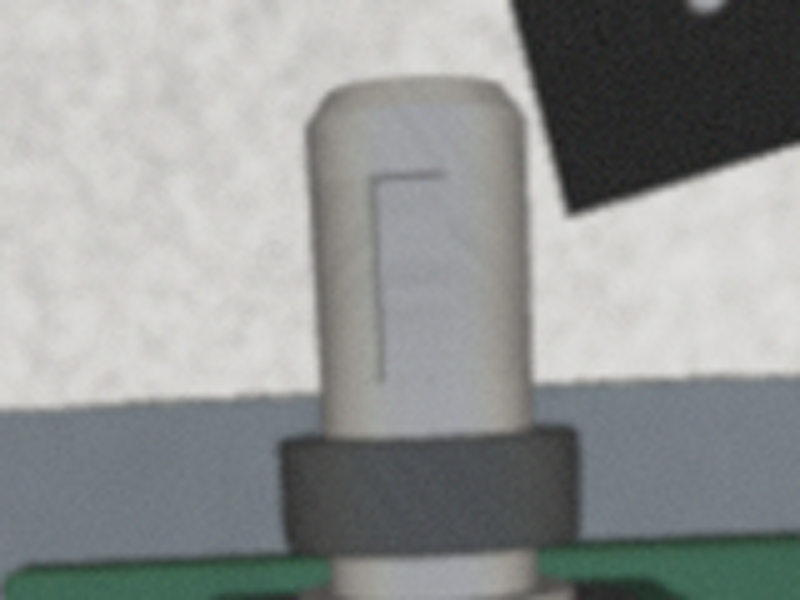

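The crop shows the slot's end wall from (375,178) to (443,172), its left wall down to (382,380), and the shaft outline from 310 to 523 (row 180) and 324 to 530 (row 380). The slot is tilted slightly to the left (+x). The spacer runs from row 435 to 550.

```bash
python3 - <<'E'
from h import *
f=load('w6');C=lambda u,v:(u/5+195,v/5+62)
print('cam',ray(f,(280,210))[0], f['cx'],f['cy'])
L=[onz(f,C(316,180),.112)];
A=onz(f,C((310+523)/2,180),.108);B=onz(f,C((324+530)/2,380),.108)
d=(B-A)[:2];d/=np.linalg.norm(d);print('axis pts',A,B,'yaw',-np.arctan2(d[0],d[1]))
n=np.array([d[1],-d[0]])
def rel(P): return (P[:2]-A[:2])@d,(P[:2]-A[:2])@n
for nm,uv,z in[('endtop',(415,78),.122),('slot near L',(373,178),.1245),('slot near R',(445,172),.1245),('slot far L',(382,382),.1245),('nearC floor',(409,176),.121),('spacer outer top',(430,435),.130),('bearing/ sp inner',(430,552),.130)]:
    P=onz(f,C(*uv),z);print(nm,P.round(4),np.round(rel(P),4))
# other views: end in scene & side relative to axis
for im,uv in((load('s0'),(462/3.4+190,254/3.4+110)),(load('d0'),(378/4+140,338/4+90))):
    P=onz(im,uv,.108);print(P.round(4),np.round(rel(P),4))
E
```

```text
cam [0.59659916 0.02602162 0.35829641] 278.1953868681638 214.8340165577291
axis pts [ 0.5894196  -0.00288823  0.108     ] [0.59450675 0.02775967 0.108     ] yaw -0.16448715921750748
endtop [ 0.5869 -0.0152  0.122 ] [-0.0126 -0.0004]
slot near L [ 0.5962 -0.0027  0.1245] [0.0013 0.0066]
slot near R [ 0.5855 -0.0012  0.1245] [ 0.0011 -0.0041]
slot far L [0.6015 0.0264 0.1245] [0.0309 0.0071]
nearC floor [ 0.5908 -0.0022  0.121 ] [0.0009 0.0012]
spacer outer top [0.596  0.0356 0.13  ] [0.0391 0.0002]
bearing/ sp inner [0.5998 0.0529 0.13  ] [0.0567 0.0011]
[ 0.5907 -0.007   0.108 ] [-0.0039  0.0019]
[ 0.5884 -0.0185  0.108 ] [-0.0156  0.0016]
```

```bash
python3 - <<'E'
from h import *
f=load('w6');g=cv2.GaussianBlur(cv2.cvtColor(f['color'],cv2.COLOR_BGR2GRAY).astype(float),(0,0),.7)
def yaw(P,Q): d=(Q-P)[:2];return -np.arctan2(d[0],d[1])
rows=np.arange(100,137)
# slot dark line
c=[]
for r in rows:
    s=g[r,266:278];b=np.minimum(np.median(s)-s,40).clip(3)-3;c.append(266+(b*np.arange(12)).sum()/b.sum() if b.sum()>0 else np.nan)
c=np.array(c);k=np.polyfit(rows,c,1);res=c-np.polyval(k,rows);ok=abs(res)<.5;k=np.polyfit(rows[ok],c[ok],1);print('slotL',k,np.std(res[ok]),ok.sum())
print('yaw slot',yaw(onz(f,(np.polyval(k,100),100),.1245),onz(f,(np.polyval(k,136),136),.1245)))
# shaft edges: max |gradient|
def edge(lo,hi,rr):
    e=[]
    for r in rr:
        d=np.abs(np.diff(g[r,lo:hi]));i=int(d.argmax())
        if 0<i<len(d)-1:
            a,b_,c_=d[i-1:i+2];i=i+.5*(a-c_)/(a-2*b_+c_)
        e.append(lo+i+.5)
    e=np.array(e);k=np.polyfit(rr,e,1)
    for _ in range(3):
        q=abs(e-np.polyval(k,rr))<.6;k=np.polyfit(rr[q],e[q],1)
    return k,q.sum()
rr=np.arange(90,138)
L,nl=edge(252,264,rr);R,nr=edge(294,306,rr);print(L,nl,R,nr)
m=lambda r:((np.polyval(L,r)+np.polyval(R,r))/2,r)
# tangent-plane fit of axis: each silhouette edge gives a plane through camera tangent to cylinder r=.0175
from scipy.optimize import least_squares
def fun(p):
    x,th=p;A=np.array([x,0,.108]);d=np.array([-np.sin(th),np.cos(th),0]);o=[]
    for E in(L,R):
        for r in(92,115,136):
            C,v=ray(f,(np.polyval(E,r),r));n=np.cross(d,v);n/=np.linalg.norm(n);o.append(abs((A-C)@n)-.0175)
    return np.array(o)*1000
s=least_squares(fun,[.59,-.19]);print('axis x at y=0, yaw',s.x,s.fun.round(2))
# shape long edge in scene
for r in (95,110,125): print(g[r,250:308].round().astype(int).tolist())
E
```

```text
slotL [5.53903261e-02 2.63373697e+02] 0.17191734733230876 37
yaw slot -0.16928309003763983
[6.19963658e-02 2.49948632e+02] 48 [2.39413056e-02 2.97878396e+02] 42
axis x at y=0, yaw [ 0.59008056 -0.17445409] [0.09 0.06 0.04 0.1  0.06 0.03]
[209, 208, 208, 208, 203, 184, 149, 122, 118, 127, 135, 141, 146, 151, 154, 158, 160, 161, 160, 158, 157, 155, 155, 156, 157, 157, 155, 155, 153, 152, 152, 150, 150, 152, 157, 160, 160, 159, 157, 157, 157, 156, 154, 152, 148, 142, 135, 127, 120, 128, 163, 198, 212, 212, 197, 155, 96, 53]
[204, 206, 208, 209, 210, 206, 185, 146, 118, 115, 123, 131, 137, 142, 145, 148, 149, 149, 146, 139, 138, 149, 157, 159, 158, 158, 158, 158, 158, 158, 159, 158, 159, 159, 158, 157, 155, 153, 152, 153, 154, 154, 153, 152, 149, 144, 139, 132, 125, 127, 148, 182, 204, 212, 213, 211, 210, 210]
[211, 210, 208, 206, 205, 206, 203, 182, 146, 119, 116, 124, 132, 138, 144, 150, 154, 156, 154, 148, 139, 138, 148, 154, 154, 154, 154, 155, 155, 156, 156, 156, 156, 156, 156, 158, 159, 159, 159, 159, 158, 157, 154, 151, 147, 143, 137, 131, 124, 120, 133, 167, 200, 212, 214, 214, 214, 213]
```

```bash
python3 - <<'E'
from h import *
f=load('w6');g=cv2.cvtColor(f['color'],cv2.COLOR_BGR2GRAY).astype(float)
th=-.173;d=np.array([-np.sin(th),np.cos(th),0]);n=np.array([np.cos(th),np.sin(th),0])  # n: +x side
A=np.array([.59008,0,.108])
def pt(s,u,h,a): # along, lateral, height in slot frame; a tilt toward +n
    return A+d*s+n*(u*np.cos(a)+h*np.sin(a))+np.array([0,0,1])*(h*np.cos(a)-u*np.sin(a))
for a in(0,.05,.1,.15,.2):
    P=proj(f,[pt(.012,.0055,.0166,a),pt(.012,.0055,.012,a),pt(.012,-.0055,.0166,a),pt(.012,-.0055,.012,a)]);print(a,P.round(2).tolist())
print('obs L at row',[263.37+.05539*r for r in(105,110,115)])
print('near-wall profile rows 90-104', g[90:105,274:283].mean(1).round())
print('row 96/97 cols 266-290',g[96:99,266:290].mean(0).round())
for s in(-.004,-.002,0,.002): print(s,proj(f,[pt(s,0,.0166,.07),pt(s,0,.012,.07)])[:,1])
for s in(-.018,-.014,-.01): print('end',s,proj(f,[pt(s,0,.014,0),pt(s+.004,0,.0175,0)])[:,1])
print('end profile rows 72-92',g[72:92,270:285].mean(1).round())
E
```

```text
0 [[271.83, 116.58], [271.94, 116.97], [286.36, 115.87], [286.18, 116.27]]
0.05 [[270.75, 116.66], [271.18, 117.04], [285.26, 115.9], [285.41, 116.29]]
0.1 [[269.7, 116.75], [270.44, 117.1], [284.14, 115.93], [284.61, 116.31]]
0.15 [[268.68, 116.83], [269.73, 117.16], [283.01, 115.97], [283.8, 116.33]]
0.2 [[267.68, 116.91], [269.05, 117.23], [281.87, 116.02], [282.97, 116.36]]
obs L at row [269.18595, 269.4629, 269.73985]
near-wall profile rows 90-104 [160. 159. 160. 160. 161. 157. 138. 129. 151. 157. 156. 155. 155. 155.
 157.]
row 96/97 cols 266-290 [158. 156. 150. 137. 135. 137. 138. 140. 139. 139. 138. 139. 138. 138.
 138. 139. 141. 145. 152. 158. 161. 158. 158. 157.]
-0.004 [93.78909249 94.6157503 ]
-0.002 [96.64519964 97.41355934]
0 [ 99.48927226 100.19980329]
0.002 [102.32135129 102.97452089]
end -0.018 [74.09115663 79.00552278]
end -0.014 [79.89316923 84.85313616]
end -0.01 [85.64717852 90.65155858]
end profile rows 72-92 [209. 210. 211. 212. 205. 175. 156. 154. 154. 154. 155. 158. 159. 159.
 159. 160. 160. 160. 160. 160.]
```

```bash
python3 - <<'E'
from h import *
for n in('w2','w4','w5'):
    g=cv2.cvtColor(load(n)['color'],cv2.COLOR_BGR2GRAY).astype(float)
    out=[]
    for r in range(248,266,2):
        s=g[r-1:r+2,270:287].mean(0);b=(s-np.percentile(s,50)-6).clip(0);i=s[4:13].argmax()+4;w=slice(i-2,i+3);b=s[w]-s[w].min();out.append(round(270+i-2+(b*np.arange(5)).sum()/b.sum(),1))
    print(n,out); 
    e=[]
    for r in range(250,262,3):
        s=g[r-1:r+2,255:300].mean(0);e.append(s.round().astype(int).tolist())
    if n=='w5': print(*e,sep='\n')
E
```

```text
w2 [np.float64(278.3), np.float64(278.3), np.float64(278.3), np.float64(278.3), np.float64(278.3), np.float64(278.2), np.float64(278.2), np.float64(278.2), np.float64(278.1)]
w4 [np.float64(278.3), np.float64(278.2), np.float64(278.3), np.float64(278.3), np.float64(278.2), np.float64(278.2), np.float64(278.3), np.float64(278.3), np.float64(278.2)]
w5 [np.float64(278.3), np.float64(278.3), np.float64(278.3), np.float64(278.3), np.float64(278.3), np.float64(278.3), np.float64(278.2), np.float64(278.2), np.float64(278.2)]
[28, 28, 30, 27, 29, 27, 29, 26, 25, 28, 48, 76, 96, 98, 100, 94, 80, 47, 24, 19, 29, 32, 66, 91, 84, 46, 23, 25, 20, 35, 65, 91, 97, 97, 97, 88, 60, 30, 25, 29, 27, 29, 26, 27, 30]
[30, 27, 28, 28, 29, 28, 23, 30, 24, 29, 44, 71, 95, 100, 98, 89, 63, 32, 26, 24, 28, 35, 65, 89, 80, 48, 25, 24, 22, 25, 50, 76, 95, 97, 96, 84, 50, 31, 24, 27, 28, 28, 25, 32, 28]
[27, 27, 27, 28, 30, 26, 28, 27, 27, 38, 54, 72, 90, 96, 97, 83, 54, 33, 25, 21, 19, 33, 65, 92, 80, 45, 23, 26, 26, 31, 43, 71, 90, 98, 92, 79, 60, 42, 29, 29, 31, 27, 27, 30, 29]
[33, 24, 30, 30, 31, 29, 33, 30, 33, 57, 75, 76, 74, 87, 99, 86, 53, 24, 21, 23, 24, 37, 64, 90, 80, 44, 28, 27, 24, 30, 40, 70, 95, 94, 76, 74, 77, 67, 40, 31, 28, 28, 30, 30, 31]
```

Request:
step_arm([
  [-0.009,-0.04,0,0.047,0],
  [-0.0174,-0.0813,0,0.047,0],
  [-0.0174,-0.0813,-0.02,0.047,0],
  [-0.0174,-0.0813,-0.05,0.047,0],
  [-0.0174,-0.0813,-0.062,0.047,0],
  [-0.0174,-0.0813,-0.062,0.047,0],
  [-0.0174,-0.0813,-0.062,0.047,0],
  [-0.0174,-0.0813,-0.062,0.047,0],
])

```text
t: 12.25
eef_pos: [0.5961, 0.0132, 0.1099]
ee_rot: [-3.14, 0.001, -1.743]
force: [-0.1, 0.1, -0.1]
width: 0.0091
gripper_force: 30.0
```

Request:
step_arm([
  [-0.0014,-0.001,0,0,0],
  [-0.0014,-0.001,-0.003,0,0],
  [-0.0014,-0.001,-0.005,0,0],
  [-0.0014,-0.001,-0.005,0,0],
  [-0.0014,-0.001,-0.005,0,0],
])

```text
t: 12.75
eef_pos: [0.5937, 0.0119, 0.1034]
ee_rot: [3.141, -0.0, -1.744]
force: [-0.7, 0.4, 0.6]
width: 0.0091
gripper_force: 30.0
```

Request:
step_arm([
  [0,0,0,0,0],
  [0,0,0,0,0],
  [0,0,0,0,0],
])

```text
t: 13.05
eef_pos: [0.5938, 0.0119, 0.1035]
ee_rot: [-3.142, 0.0, -1.744]
force: [-0.0, 0.6, -0.2]
width: 0.0092
gripper_force: 30.0
```

Request:
step_arm([
  [0.001,0,0,0,0],
  [0.001,0,0,0,0],
  [0.001,0,-0.001,0,0],
  [0.001,0,-0.002,0,0],
  [0.001,0,-0.002,0,0],
])

```text
t: 13.55
eef_pos: [0.5946, 0.0119, 0.1012]
ee_rot: [3.141, -0.0, -1.744]
force: [-0.1, 0.3, 0.2]
width: 0.0095
gripper_force: 30.0
```

Request:
step_arm([
  [0,0,-0.001,0,0],
  [0,0,-0.002,0,0],
  [0,0,-0.002,0,0],
])

```text
t: 13.85
eef_pos: [0.5946, 0.0119, 0.0992]
ee_rot: [3.141, -0.0, -1.744]
force: [-0.5, 0.2, -0.6]
width: 0.0092
gripper_force: 30.0
```

Request:
step_arm([
  [0,0,-0.001,0,0],
  [0,0,-0.0015,0,0],
  [0,0,-0.0015,0,0],
])

```text
t: 14.15
eef_pos: [0.5947, 0.0119, 0.0978]
ee_rot: [3.141, -0.0, -1.744]
force: [-0.3, -0.4, -0.5]
width: 0.0092
gripper_force: 30.0
```

Request:
step_arm([
  [-0.001,0,0,0,0],
  [-0.002,0,0,0,0],
  [-0.002,0,0,0,0],
])

```text
t: 14.45
eef_pos: [0.5941, 0.012, 0.0984]
ee_rot: [-3.139, 0.001, -1.743]
force: [4.5, -1.3, -2.1]
width: 0.0092
gripper_force: 30.0
```

Request:
step_arm([
  [-0.001,0,0,0,0],
  [-0.0015,0,0,0,0],
  [-0.0015,0,0,0,0],
])

```text
t: 14.75
eef_pos: [0.5939, 0.0122, 0.0987]
ee_rot: [-3.137, 0.001, -1.743]
force: [9.4, -1.6, -4.8]
width: 0.009
gripper_force: 30.1
```

Request:
step_arm([
  [-0.001,0,0,0,0],
  [-0.0015,0,0,0,0],
  [-0.0015,0,0,0,0],
])

```text
t: 15.05
eef_pos: [0.5927, 0.0123, 0.0988]
ee_rot: [-3.136, 0.002, -1.743]
force: [8.3, -2.2, -4.9]
width: 0.0093
gripper_force: 30.1
```

Request:
step_arm([
  [-0.0004,0,0,0,0],
  [-0.0004,0,0,0,0],
  [0.001,0,0,0,0],
  [0.001,0,-0.001,0,0],
  [0.001,0,-0.002,0,0],
  [0.001,0,-0.002,0,0],
])

```text
t: 15.65
eef_pos: [0.5926, 0.0122, 0.0973]
ee_rot: [-3.138, 0.001, -1.743]
force: [5.0, -0.7, 4.4]
width: 0.0091
gripper_force: 30.0
```

Request:
step_arm([
  [0.0005,0,-0.001,0,0],
  [0.0005,0,-0.0015,0,0],
  [0.0005,0,-0.0015,0,0],
])

```text
t: 15.95
eef_pos: [0.5927, 0.0121, 0.0971]
ee_rot: [-3.138, 0.001, -1.743]
force: [-1.5, 0.6, 16.4]
width: 0.0093
gripper_force: 30.0
```

Request:
step_arm([
  [0,0,0.0015,0,0],
  [0,0,0.0015,0,0.022],
  [0,0,0.0015,0,0.022],
  [0,0,0.0015,0,0.022],
  [0,0,0.03,0,0.03],
  [0,0,0.074,0,0.03],
  [0.01,0.04,0.074,0,0.03],
  [0.018,0.081,0.074,0,0.03],
  [0.018,0.081,0.074,0,0.03],
  [0.018,0.081,0.074,0,0.03],
  [0.018,0.081,0.074,0,0.03],
])

```text
t: 17.05
eef_pos: [0.6085, 0.0924, 0.1678]
ee_rot: [3.14, -0.001, -1.744]
force: [0.3, -0.3, 0.3]
width: 0.0299
gripper_force: 0.0
```

```bash
python3 - <<'E'
from h import *
f=grab('wrist','w7');print(arm.get_state()['eef_pos'])
g=cv2.GaussianBlur(cv2.cvtColor(f['color'],cv2.COLOR_BGR2GRAY).astype(float),(0,0),.6)
th=-.173;d=np.array([-np.sin(th),np.cos(th),0]);n=np.array([np.cos(th),np.sin(th),0]);A=np.array([.59008,0,.108])
def pt(s,u,h,a): return A+d*s+n*(u*np.cos(a)+h*np.sin(a))+np.array([0,0,1])*(h*np.cos(a)-u*np.sin(a))
for a in(-.1,-.05,0,.05,.1):
    print(a,proj(f,[pt(.012,.005,.022,a),pt(.012,.005,.0168,a),pt(.012,-.005,.022,a),pt(.012,-.005,.0168,a)])[:,0].round(2))
print('row ends',proj(f,[pt(-.0013,0,.022,0),pt(.0267,0,.022,0)]))
r0=int(proj(f,[pt(.012,0,.022,0)])[0,1])
for r in(r0-8,r0,r0+8): print(r,g[r-2:r+3,250:306].mean(0).round().astype(int).tolist())
c=int(proj(f,[pt(.012,0,.022,0)])[0,0]);print('col',c,list(zip(range(70,150),g[70:150,c-3:c+4].mean(1).round().astype(int).tolist())))
crop(f,'m7',195,62,160,120,5)
E
```

```text
[0.60866727 0.09213916 0.16801262]
-0.1 [276.21 275.54 289.77 288.79]
-0.05 [274.69 274.4  288.32 287.72]
0 [273.18 273.27 286.84 286.62]
0.05 [271.7  272.17 285.34 285.5 ]
0.1 [270.24 271.08 283.82 284.36]
row ends [[280.03218606  99.28933834]
 [279.98651849 139.22484168]]
110 [212, 213, 214, 215, 216, 216, 213, 193, 153, 122, 118, 126, 134, 141, 147, 152, 155, 158, 159, 158, 158, 158, 159, 161, 165, 168, 169, 169, 169, 169, 169, 168, 168, 168, 169, 169, 168, 166, 163, 160, 160, 160, 161, 162, 159, 157, 152, 146, 138, 131, 127, 142, 180, 210, 219, 220]
118 [212, 212, 213, 212, 212, 210, 206, 187, 149, 121, 119, 127, 134, 139, 144, 149, 154, 158, 160, 160, 161, 160, 159, 160, 164, 166, 167, 167, 167, 167, 167, 167, 167, 167, 167, 167, 167, 165, 163, 161, 162, 162, 162, 160, 156, 151, 146, 142, 136, 128, 127, 147, 185, 212, 219, 217]
126 [215, 215, 215, 214, 214, 213, 211, 196, 160, 125, 118, 126, 135, 141, 146, 151, 156, 159, 162, 162, 162, 163, 163, 162, 164, 167, 168, 169, 169, 169, 169, 169, 168, 169, 169, 169, 168, 166, 165, 164, 163, 163, 162, 160, 156, 151, 146, 140, 134, 125, 
[... 268 characters left out ...]
, (91, 165), (92, 166), (93, 167), (94, 167), (95, 167), (96, 167), (97, 167), (98, 165), (99, 165), (100, 167), (101, 170), (102, 170), (103, 170), (104, 168), (105, 167), (106, 167), (107, 168), (108, 169), (109, 170), (110, 169), (111, 168), (112, 167), (113, 167), (114, 166), (115, 167), (116, 167), (117, 167), (118, 167), (119, 167), (120, 167), (121, 167), (122, 167), (123, 167), (124, 168), (125, 169), (126, 170), (127, 169), (128, 169), (129, 169), (130, 168), (131, 167), (132, 168), (133, 170), (134, 172), (135, 171), (136, 168), (137, 166), (138, 164), (139, 163), (140, 161), (141, 162), (142, 166), (143, 167), (144, 167), (145, 167), (146, 166), (147, 167), (148, 167), (149, 167)]
```

The key is seated and near upright: about -0.02 rad, centred along the slot. Next is the pulley.

Request:
step_arm([
  [0,0,0.04,0,0.0876],
  [-0.01,-0.03,0.04,0.05,0.0876],
  [-0.025,-0.075,0.04,0.1,0.0876],
  [-0.042,-0.12,0.04,0.17,0.0876],
  [-0.058,-0.165,0.04,0.17,0.0876],
  [-0.073,-0.21,0.04,0.17,0.0876],
  [-0.088,-0.255,0.04,0.17,0.0876],
  [-0.103,-0.3,0.04,0.17,0.0876],
  [-0.118,-0.345,0.03,0.17,0.0876],
  [-0.118,-0.352,0.02,0.17,0.0876],
  [-0.118,-0.352,0.02,0.17,0.0876],
  [-0.118,-0.352,0.02,0.17,0.0876],
])

```text
t: 18.3
eef_pos: [0.4909, -0.2591, 0.1884]
ee_rot: [3.141, 0.0, -1.575]
force: [-0.1, -0.1, 1.3]
width: 0.0878
gripper_force: 0.0
```

```bash
python3 - <<'E'
from h import *
f=grab('wrist','w8');print(arm.get_state()['eef_pos'],arm.get_state()['ee_rot'])
w=f['color'];x,y=proj(f,[[.486,-.31,.06]])[0].astype(int);print(x,y)
x0=max(0,min(x-100,360));y0=max(0,y-75);print(x0,y0)
a=cv2.resize(w[y0:y0+150,x0:x0+200],(800,600),interpolation=cv2.INTER_CUBIC);cv2.imwrite('pics/m8.png',a)
E
```

```text
[ 0.49145339 -0.25862122  0.18878284] [-3.14138213e+00 -8.45683533e-05 -1.57358586e+00]
281 154
181 79
```

View pics/m8.png

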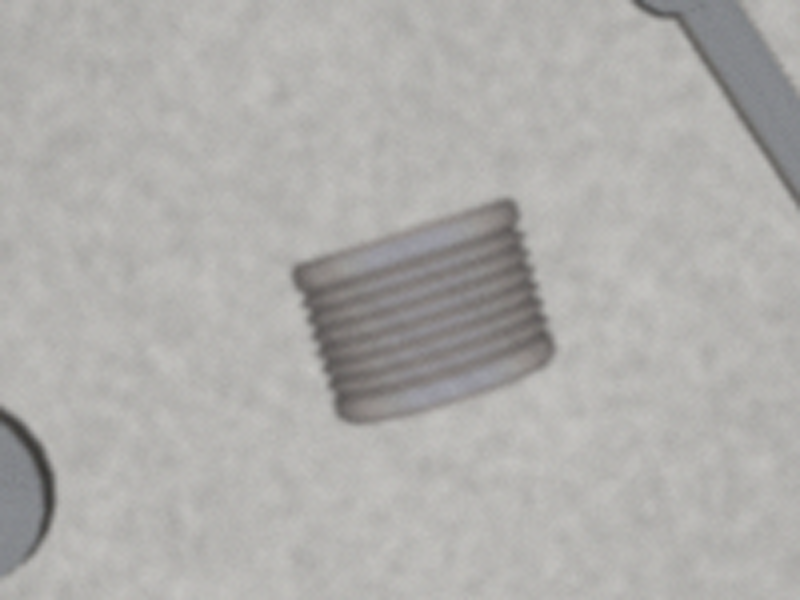

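The crop (origin (181,79), scale 4) shows the pulley outline with corners (296,275), (515,205), (552,348) and (342,415). I'll fit a cylinder silhouette to it.

```bash
cat > pf.py <<'E'
from h import *
from scipy.optimize import minimize
def fit(f,p0,z,x0,y0,w,h,thr):
    S=4;im=cv2.resize(f['color'][y0:y0+h,x0:x0+w],None,fx=S,fy=S,interpolation=cv2.INTER_CUBIC).astype(float)
    g=cv2.GaussianBlur(im.mean(2),(0,0),2);m=(g<thr).astype(np.uint8)
    m=cv2.morphologyEx(m,cv2.MORPH_CLOSE,np.ones((61,61)))
    n,l,st,c=cv2.connectedComponentsWithStats(m)
    X=proj(f,[[p0[0],p0[1],z]])[0];k=l[int((X[1]-y0)*S),int((X[0]-x0)*S)];m=(l==k).astype(np.uint8);print('area',m.sum(),k)
    t=np.linspace(0,2*np.pi,60)
    def hull(p):
        d=np.array([-np.sin(p[2]),np.cos(p[2]),0]);q=np.array([np.cos(p[2]),np.sin(p[2]),0]);C=np.array([p[0],p[1],z])
        P=np.array([C+d*s*.0225+.032*(q*np.cos(a)+np.array([0,0,1])*np.sin(a)) for s in(-1,1) for a in t])
        u=(proj(f,P)-[x0,y0]+.5)*S-.5
        return cv2.convexHull(u.astype(np.float32))
    def cost(p):
        r=np.zeros_like(m);cv2.fillConvexPoly(r,(hull(p)*16).round().astype(np.int32),1,shift=4);return float((r^m).sum())
    best=None
    for y in(-.1,0,.1):
        s=minimize(cost,[*p0[:2],p0[2]+y],method='Nelder-Mead',options=dict(initial_simplex=[[p0[0],p0[1],p0[2]+y],[p0[0]+.01,p0[1],p0[2]+y],[p0[0],p0[1]+.01,p0[2]+y],[p0[0],p0[1],p0[2]+y+.1]],xatol=1e-5,fatol=1))
        if best is None or s.fun<best.fun: best=s
    return best.x,best.fun
E
python3 - <<'E'
from pf import *
f=load('w8');C=lambda u,v:(u/4+181,v/4+79)
cs=[onz(f,C(*u),.05) for u in((296,275),(515,205),(552,348),(342,415))]
M=np.mean(cs,0);a=(cs[2]+cs[3]-cs[0]-cs[1]);y=-np.arctan2(a[0],a[1]);print(M,y,np.linalg.norm(a)/2)
im=f['color'].astype(float).mean(2);print('bg',np.median(im[79:229,181:381]),im[79+70:79+90,181+95:181+115].mean())
for thr in(140,150,160): print(thr,fit(f,[M[0],M[1],y],.044,201,104,150,100,thr))
E
```

```text
[ 0.47947381 -0.30657426  0.05      ] 0.29267665612688387 0.03979505338541974
bg 178.66666666666666 132.9275
area 34669 1
140 (array([ 0.48040062, -0.30771387,  0.29829426]), np.float64(6930.0))
area 40161 1
150 (array([ 0.48030354, -0.307255  ,  0.29675237]), np.float64(1566.0))
area 41650 1
160 (array([ 0.48030565, -0.30704966,  0.2952712 ]), np.float64(704.0))
```

Request:
step_arm([
  [-0.009,-0.052,0,0.15,0.082],
  [-0.009,-0.052,-0.03,0.3,0.082],
  [-0.009,-0.052,-0.08,0.3,0.082],
  [-0.009,-0.052,-0.1,0.3,0.082],
  [-0.009,-0.052,-0.1,0.3,0.082],
  [-0.009,-0.052,-0.1,0.3,0.082],
])

```text
t: 18.95
eef_pos: [0.4835, -0.3105, 0.0895]
ee_rot: [-3.141, -0.001, -1.272]
force: [0.1, -0.6, 0.3]
width: 0.0816
gripper_force: 0.0
```

Request:
step_arm([
  [-0.001,0,-0.03,-0.003,0.082],
  [-0.001,0,-0.06,-0.003,0.082],
  [-0.001,0,-0.08,-0.003,0.082],
  [-0.001,0,-0.092,-0.003,0.082],
  [-0.001,0,-0.092,-0.003,0.082],
  [-0.001,0,-0.092,-0.003,0.082],
])

```text
t: 19.55
eef_pos: [0.4826, -0.3113, -0.002]
ee_rot: [-3.14, -0.001, -1.276]
force: [1.5, 0.8, 0.1]
width: 0.0822
gripper_force: 0.0
```

Request:
step_arm([
  [0,0,0,0,0.05],
  [0,0,0,0,0.05],
  [0,0,0,0,0.05],
  [0,0,0,0,0.05],
  [0,0,0,0,0.05],
], newtons=55)

```text
t: 20.05
eef_pos: [0.4825, -0.3114, -0.0026]
ee_rot: [-3.14, -0.001, -1.276]
force: [2.5, 1.0, 6.1]
width: 0.0636
gripper_force: 55.0
```

The pulley is gripped at 63.6 mm, 55 N. I'll lift it and bring it in front of the shaft.

Request:
step_arm([
  [0,0,0.01,0,0.05],
  [0,0,0.04,0,0.05],
  [0,0,0.08,0,0.05],
  [0,0,0.12,0,0.05],
  [0.015,0.04,0.12,-0.1,0.05],
  [0.03,0.08,0.12,-0.2,0.05],
  [0.046,0.12,0.12,-0.3,0.05],
  [0.062,0.16,0.12,-0.4,0.05],
  [0.077,0.2,0.12,-0.468,0.05],
  [0.09,0.235,0.12,-0.468,0.05],
  [0.098,0.254,0.12,-0.468,0.05],
  [0.098,0.254,0.12,-0.468,0.05],
  [0.098,0.254,0.09,-0.468,0.05],
  [0.098,0.254,0.07,-0.468,0.05],
  [0.098,0.254,0.064,-0.468,0.05],
  [0.098,0.254,0.064,-0.468,0.05],
  [0.098,0.254,0.064,-0.468,0.05],
])

```text
t: 21.75
eef_pos: [0.5796, -0.0575, 0.0614]
ee_rot: [-3.141, -0.0, -1.745]
force: [0.7, -0.7, -1.7]
width: 0.0633
gripper_force: 55.0
```

```bash
python3 - <<'E'
from h import *
s=arm.get_state();print(s['t'],s['eef_pos'].round(5),s['ee_rot'].round(4),s['width'],s['force'])
p=s['eef_pos'];d=np.array([.1722,.9851]);n=np.array([.9851,-.1722]);q=p[:2]-[.5909,0];print('s',q@d,'n',q@n,'zerr',p[2]-.0614)
f=grab('side','d9');w=grab('wrist','w9')
E
```

```text
21.75 [ 0.57962 -0.05746  0.06136] [-3.1409e+00 -1.0000e-04 -1.7450e+00] 0.06328459541698161 [ 0.70592638 -0.69321801 -1.72739666]
s -0.05854569707602409 n -0.0012183822460596846 zerr -4.485090314197693e-05
```

Request:
step_arm([
  [0.001,0,0,0,0.05],
  [0.0017,0.004,0,0,0.05],
  [0.0024,0.008,0,0,0.05],
  [0.003,0.0118,0,0,0.05],
  [0.003,0.0118,0,0,0.05],
  [0.003,0.0118,0,0,0.05],
])

```text
t: 22.45
eef_pos: [0.5822, -0.045, 0.0604]
ee_rot: [3.141, -0.0, -1.744]
force: [0.3, 0.2, -2.3]
width: 0.0638
gripper_force: 55.0
```

```bash
cat > st.py <<'E'
from h import *
s=arm.get_state();p=s['eef_pos'];d=np.array([.1722,.9851]);n=np.array([.9851,-.1722]);q=p[:2]-[.5909,0];F=s['force']
print('t %.2f s %.2f n %.2f z %.2f mm yaw %.4f roll %.4f'%(s['t'],q@d*1e3,q@n*1e3,p[2]*1e3,s['ee_rot'][2],s['ee_rot'][0]),'F axial %.1f lat %.1f z %.1f'%(F[:2]@d,F[:2]@n,F[2]),'M',s['moment'].round(2))
E
python3 st.py
```

```text
t 22.45 s -45.83 n -0.80 z 60.39 mm yaw -1.7443 roll 3.1415 F axial 0.3 lat 0.2 z -2.3 M [ 0.09 -0.12  0.04]
```

Request:
step_arm([
  [0.0006,-0.0001,0.001,0,0.05],
  [0.0009,0.0015,0.001,0,0.05],
  [0.0011,0.003,0.001,0,0.05],
  [0.0014,0.005,0.001,0,0.05],
  [0.0014,0.005,0.001,0,0.05],
])

```text
t: 22.95
eef_pos: [0.5837, -0.04, 0.0614]
ee_rot: [-3.142, 0.0, -1.745]
force: [0.4, 0.3, -2.9]
width: 0.0634
gripper_force: 55.0
```

```bash
python3 st.py
```

```text
t 22.95 s -40.68 n -0.19 z 61.45 mm yaw -1.7446 roll -3.1415 F axial 0.3 lat 0.4 z -2.9 M [ 0.1  -0.11 -0.01]
```

Request:
step_arm([
  [0.0002,0.001,0,0,0.05],
  [0.0005,0.003,0,0,0.05],
  [0.0009,0.005,0,0,0.05],
  [0.0009,0.005,0,0,0.05],
])

```text
t: 23.35
eef_pos: [0.5846, -0.035, 0.0615]
ee_rot: [-3.141, 0.0, -1.745]
force: [-0.2, -0.1, -2.4]
width: 0.0638
gripper_force: 55.0
```

```bash
python3 st.py
```

```text
t 23.35 s -35.58 n -0.13 z 61.45 mm yaw -1.7446 roll -3.1415 F axial -0.1 lat -0.2 z -2.4 M [ 0.07 -0.07  0.05]
```

Request:
step_arm([
  [0.0003,0.002,0,0,0.05],
  [0.0007,0.004,0,0,0.05],
  [0.001,0.006,0,0,0.05],
  [0.001,0.006,0,0,0.05],
])

```text
t: 23.75
eef_pos: [0.5856, -0.029, 0.0614]
ee_rot: [-3.142, 0.0, -1.745]
force: [-0.5, -1.0, -2.0]
width: 0.0636
gripper_force: 55.0
```

```bash
python3 st.py
```

```text
t 23.75 s -29.43 n -0.22 z 61.44 mm yaw -1.7445 roll -3.1415 F axial -1.1 lat -0.3 z -2.0 M [ 0.07 -0.07  0.  ]
```

Free so far, with the front face about 2 mm before the key. I'll go slowly onto the key.

Request:
step_arm([
  [0.0002,0.001,0,0,0.05],
  [0.0003,0.002,0,0,0.05],
  [0.0005,0.003,0,0,0.05],
  [0.0007,0.004,0,0,0.05],
  [0.0007,0.004,0,0,0.05],
])

```text
t: 24.25
eef_pos: [0.5863, -0.0251, 0.0615]
ee_rot: [-3.142, 0.0, -1.745]
force: [-0.2, -0.6, -2.9]
width: 0.0635
gripper_force: 55.0
```

```bash
python3 st.py
```

```text
t 24.25 s -25.57 n -0.23 z 61.46 mm yaw -1.7447 roll -3.1416 F axial -0.6 lat -0.1 z -2.9 M [ 0.11 -0.05  0.05]
```

Request:
step_arm([
  [0.0002,0.001,0,0,0.05],
  [0.0003,0.002,0,0,0.05],
  [0.0005,0.003,0,0,0.05],
  [0.0007,0.004,0,0,0.05],
  [0.0007,0.004,0,0,0.05],
])

```text
t: 24.75
eef_pos: [0.587, -0.0211, 0.0615]
ee_rot: [-3.142, 0.0, -1.745]
force: [-0.3, 0.5, -3.2]
width: 0.0638
gripper_force: 55.0
```

```bash
python3 st.py
```

```text
t 24.75 s -21.48 n -0.19 z 61.46 mm yaw -1.7447 roll -3.1415 F axial 0.4 lat -0.4 z -3.2 M [ 0.08 -0.08 -0.04]
```

Request:
step_arm([
  [0.0003,0.002,0,0,0.05],
  [0.0007,0.004,0,0,0.05],
  [0.001,0.006,0,0,0.05],
  [0.0014,0.008,0,0,0.05],
  [0.0017,0.01,0,0,0.05],
  [0.0017,0.01,0,0,0.05],
])

```text
t: 25.35
eef_pos: [0.5887, -0.011, 0.0615]
ee_rot: [-3.141, 0.0, -1.745]
force: [0.4, -0.8, -2.5]
width: 0.0638
gripper_force: 55.0
```

```bash
python3 st.py
```

```text
t 25.35 s -11.16 n -0.25 z 61.45 mm yaw -1.7445 roll -3.1415 F axial -0.7 lat 0.5 z -2.5 M [ 0.14 -0.13 -0.  ]
```

Request:
step_arm([
  [0.0003,0.002,0,0,0.05],
  [0.0007,0.004,0,0,0.05],
  [0.001,0.006,0,0,0.05],
  [0.0014,0.008,0,0,0.05],
  [0.0017,0.01,0,0,0.05],
  [0.0021,0.012,0,0,0.05],
  [0.0025,0.014,0,0,0.05],
  [0.0025,0.014,0,0,0.05],
])

```text
t: 26.15
eef_pos: [0.5912, 0.003, 0.0614]
ee_rot: [3.142, 0.0, -1.745]
force: [-0.3, 0.5, -2.5]
width: 0.0633
gripper_force: 55.0
```

```bash
python3 st.py
```

```text
t 26.15 s 3.01 n -0.24 z 61.42 mm yaw -1.7446 roll 3.1416 F axial 0.5 lat -0.4 z -2.5 M [ 0.08 -0.09  0.06]
```

Now up to the spacer and pushing it, at 10 mm/s.

Request:
step_arm([
  [0.0002,0.001,0,0,0.05],
  [0.0003,0.002,0,0,0.05],
  [0.0005,0.003,0,0,0.05],
  [0.0007,0.004,0,0,0.05],
  [0.0009,0.005,0,0,0.05],
  [0.001,0.006,0,0,0.05],
  [0.0012,0.007,0,0,0.05],
  [0.0014,0.008,0,0,0.05],
])

```text
t: 26.95
eef_pos: [0.5921, 0.0093, 0.0615]
ee_rot: [3.141, -0.002, -1.745]
force: [0.5, -11.5, -2.6]
width: 0.0639
gripper_force: 55.0
```

```bash
python3 st.py
```

```text
t 26.95 s 9.36 n -0.39 z 61.47 mm yaw -1.7450 roll 3.1408 F axial -11.3 lat 2.5 z -2.6 M [-4.01 -0.59 -0.28]
```

Request:
step_arm([
  [0.0002,0.001,0,0,0.05],
  [0.0003,0.002,0,0,0.05],
  [0.0005,0.003,0,0,0.05],
  [0.0007,0.004,0,0,0.05],
  [0.0009,0.005,0,0,0.05],
])

```text
t: 27.45
eef_pos: [0.5929, 0.0134, 0.0615]
ee_rot: [3.141, -0.003, -1.746]
force: [0.9, -11.9, -2.4]
width: 0.0636
gripper_force: 55.0
```

```bash
python3 st.py
```

```text
t 27.45 s 13.52 n -0.35 z 61.48 mm yaw -1.7456 roll 3.1406 F axial -11.6 lat 3.0 z -2.4 M [-4.07 -0.57 -0.19]
```

Request:
step_arm([
  [0.0002,0.001,0,0,0.05],
  [0.0003,0.002,0,0,0.05],
  [0.0003,0.002,0,0,0.05],
])

```text
t: 27.75
eef_pos: [0.5932, 0.0155, 0.0615]
ee_rot: [3.141, -0.003, -1.746]
force: [1.3, -10.8, -1.4]
width: 0.063
gripper_force: 55.0
```

```bash
python3 st.py
```

```text
t 27.75 s 15.66 n -0.38 z 61.47 mm yaw -1.7456 roll 3.1407 F axial -10.5 lat 3.1 z -1.4 M [-3.87 -0.58 -0.25]
```

Request:
step_arm([
  [0.0001,0.0007,0,0,0.05],
  [0.0002,0.0013,0,0,0.05],
  [0.0002,0.0013,0,0,0.05],
])

```text
t: 28.05
eef_pos: [0.5934, 0.0167, 0.0615]
ee_rot: [3.141, -0.003, -1.746]
force: [1.5, -11.2, -2.8]
width: 0.0638
gripper_force: 55.0
```

```bash
python3 st.py
```

```text
t 28.05 s 16.90 n -0.37 z 61.46 mm yaw -1.7457 roll 3.1407 F axial -10.8 lat 3.4 z -2.8 M [-4.   -0.64 -0.3 ]
```

Request:
step_arm([
  [0.0001,0.0007,0,0,0.05],
  [0.0002,0.0013,0,0,0.05],
  [0.0002,0.0013,0,0,0.05],
])

```text
t: 28.35
eef_pos: [0.5935, 0.017, 0.0615]
ee_rot: [3.14, -0.004, -1.746]
force: [2.3, -15.6, -2.0]
width: 0.0634
gripper_force: 55.0
```

```bash
python3 st.py
```

```text
t 28.35 s 17.22 n -0.38 z 61.49 mm yaw -1.7458 roll 3.1404 F axial -15.0 lat 5.0 z -2.0 M [-5.6  -0.99 -0.28]
```

Stopped at s = 17.2, exactly the expected home. I'll press to about 25 N.

Request:
step_arm([
  [0.0003,0.0007,0,0,0.05],
  [0.0006,0.0014,0,0,0.05],
  [0.0008,0.002,0,0,0.05],
  [0.0008,0.002,0,0,0.05],
  [0.0008,0.002,0,0,0.05],
])

```text
t: 28.85
eef_pos: [0.5934, 0.0171, 0.0615]
ee_rot: [3.139, -0.007, -1.746]
force: [1.6, -24.7, -0.5]
width: 0.0638
gripper_force: 55.0
```

```bash
python3 st.py
```

```text
t 28.85 s 17.23 n -0.45 z 61.49 mm yaw -1.7462 roll 3.1390 F axial -24.1 lat 5.9 z -0.5 M [-8.57 -0.73 -0.17]
```

Request:
step_arm([
  [0,0.0003,0,0,0.05],
  [0,0.0003,0,0,0.05],
  [0,0.0003,0,0,0.05],
  [0,0.0003,0,0,0.05],
  [0,0.0003,0,0,0.05],
  [0,0.0003,0,0,0.05],
])

```text
t: 29.45
eef_pos: [0.5934, 0.0171, 0.0614]
ee_rot: [3.139, -0.007, -1.746]
force: [1.5, -26.0, -1.7]
width: 0.0634
gripper_force: 55.0
```

```bash
python3 st.py
```

```text
t 29.45 s 17.25 n -0.48 z 61.44 mm yaw -1.7463 roll 3.1389 F axial -25.4 lat 6.0 z -1.7 M [-8.98 -0.93 -0.24]
```

Request:
step_arm([
  [0,-0.0015,0,0,0.05],
  [0.0003,-0.003,0,0,0.05],
  [0.0005,-0.0038,0,0,0.05],
  [0.0005,-0.0038,0,0,0.05],
])

```text
t: 29.85
eef_pos: [0.5938, 0.017, 0.0611]
ee_rot: [3.139, -0.003, -1.746]
force: [-2.2, -7.0, -1.3]
width: 0.0632
gripper_force: 55.0
```

```bash
python3 st.py
```

```text
t 29.85 s 17.23 n -0.11 z 61.13 mm yaw -1.7458 roll 3.1388 F axial -7.3 lat -0.9 z -1.3 M [-2.61  0.8  -0.12]
```

Request:
step_arm([
  [0,-0.0008,0,0,0.05],
  [0,-0.0008,0,0,0.072],
  [0,-0.0008,0,0,0.078],
  [0,-0.0008,0,0,0.082],
  [0,-0.0008,0,0,0.082],
])

```text
t: 30.35
eef_pos: [0.5959, 0.0184, 0.0618]
ee_rot: [-3.141, 0.0, -1.744]
force: [-0.5, 1.0, -0.4]
width: 0.0814
gripper_force: 0.0
```

```bash
python3 st.py
```

```text
t 30.35 s 19.04 n 1.77 z 61.79 mm yaw -1.7444 roll -3.1407 F axial 0.9 lat -0.6 z -0.4 M [ 0.03 -0.06 -0.02]
```

Request:
step_arm([
  [-0.0018,-0.001,0,0,0.082],
  [-0.0018,-0.001,0.03,0,0.082],
  [-0.0018,-0.001,0.07,0,0.082],
  [-0.0018,-0.001,0.11,0,0.082],
  [0.007,0.04,0.13,0,0.06],
  [0.015,0.075,0.13,0,0.06],
  [0.015,0.075,0.13,0,0.06],
  [0.015,0.075,0.13,0,0.06],
])

```text
t: 31.15
eef_pos: [0.6102, 0.0938, 0.1912]
ee_rot: [3.141, -0.0, -1.743]
force: [0.1, -0.4, -0.4]
width: 0.0609
gripper_force: 0.0
```

```bash
python3 st.py; python3 - <<'E'
from pf import *
f=grab('wrist','w10')
d=np.array([.1722,.9851]);c=np.array([.59008,0])+d*.0212;print('expect home (camera frame)',c)
X=proj(f,[[*c,.108]])[0].astype(int);print(X)
g=f['color'].astype(float).mean(2)
# axial brightness profile along shaft top from s=-.03 to .075
for off,h in((0,.0175),):
    ss=np.arange(-.022,.07,.001);out=[]
    for s in ss:
        hh=.032 if -.0013<s<.0437 else (.025 if .0437<=s<.062 else .0175)
        p=proj(f,[[*(np.array([.59008,0])+d*s),.108+hh]])[0];out.append(int(cv2.getRectSubPix(f['color'],(5,1),(float(p[0]),float(p[1]))).mean()))
    print(list(zip((ss*1e3).round().astype(int).tolist(),out)))
cv2.imwrite('pics/m10.png',f['color'])
E
```

```text
t 31.15 s 95.71 n 2.81 z 191.18 mm yaw -1.7433 roll 3.1411 F axial -0.4 lat 0.2 z -0.4 M [0.09 0.   0.02]
expect home (camera frame) [0.59373064 0.02088412]
[281 130]
[(-22, 209), (-21, 211), (-20, 213), (-19, 214), (-18, 212), (-17, 209), (-16, 191), (-15, 159), (-14, 152), (-13, 153), (-12, 155), (-11, 159), (-10, 159), (-9, 160), (-8, 160), (-7, 160), (-6, 161), (-5, 161), (-4, 162), (-3, 163), (-2, 168), (-1, 165), (0, 171), (1, 178), (2, 181), (3, 180), (4, 179), (5, 166), (6, 142), (7, 144), (8, 156), (9, 168), (10, 159), (11, 143), (12, 148), (13, 162), (14, 173), (15, 154), (16, 145), (17, 153), (18, 167), (19, 168), (20, 150), (21, 145), (22, 155), (23, 170), (24, 163), (25, 148), (26, 149), (27, 161), (28, 170), (29, 154), (30, 143), (31, 149), (32, 162), (33, 168), (34, 152), (35, 147), (36, 155), (37, 172), (38, 186), (39, 188), (40, 188), (41, 182), (42, 168), (43, 144), (44, 124), (45, 89), (46, 79), (47, 80), (48, 80), (49, 80), (50, 80), (51, 81), (52, 80), (53, 80), (54, 81), (55, 80), (56, 82), (57, 80), (58, 81), (59, 81), (60, 79), (61, 92), (62, 89), (63, 134), (64, 154), (65, 143), (66, 99), (67, 63), (68, 63), (69, 58)]
```

```bash
python3 - <<'E'
from h import *
f=load('w10');d=np.array([.1722,.9851]);n=np.array([.9851,-.1722])
g=f['color'].astype(float).mean(2).astype(np.uint8)
for s in(.050,.058,.060,.0615,.063,.0645,.066,.068):
    print(s,[int(g[tuple(proj(f,[[*(np.array([.59008,0])+d*s+n*u*1e-3),.108+.0175]])[0].round().astype(int)[::-1])]) for u in range(-34,35,4)])
w=load('w6');g=w['color'].astype(float).mean(2).astype(np.uint8);print('before')
for s in(.050,.054,.058,.060,.0615,.063,.0645,.066,.068):
    print(s,[int(g[tuple(proj(w,[[*(np.array([.59008,0])+d*s+n*u*1e-3),.108+.0175]])[0].round().astype(int)[::-1])]) for u in range(-34,35,4)])
E
```

```text
0.05 [125, 122, 126, 64, 75, 77, 79, 78, 83, 80, 80, 79, 77, 70, 59, 123, 120, 121]
0.058 [79, 85, 84, 57, 71, 75, 79, 82, 81, 80, 81, 82, 76, 66, 59, 82, 81, 85]
0.06 [63, 49, 54, 53, 70, 73, 80, 78, 80, 78, 77, 79, 75, 69, 65, 47, 41, 46]
0.0615 [47, 46, 42, 58, 82, 75, 83, 81, 79, 79, 78, 78, 78, 86, 75, 43, 41, 40]
0.063 [43, 39, 42, 54, 136, 138, 132, 127, 128, 125, 131, 137, 135, 132, 73, 43, 43, 42]
0.0645 [44, 47, 40, 40, 94, 137, 150, 153, 156, 155, 150, 147, 118, 93, 42, 45, 54, 40]
0.066 [44, 47, 64, 55, 51, 58, 64, 77, 84, 83, 72, 65, 58, 47, 56, 57, 54, 45]
0.068 [47, 43, 50, 48, 62, 66, 68, 64, 65, 66, 65, 62, 64, 59, 55, 43, 43, 50]
before
0.05 [120, 125, 127, 59, 72, 78, 79, 78, 79, 81, 79, 77, 79, 68, 52, 124, 120, 122]
0.054 [58, 64, 69, 56, 63, 84, 80, 94, 91, 82, 80, 106, 96, 63, 53, 68, 66, 63]
0.058 [84, 88, 84, 83, 81, 135, 160, 163, 163, 163, 161, 156, 132, 81, 85, 79, 80, 81]
0.06 [55, 45, 49, 56, 78, 112, 161, 164, 161, 163, 163, 155, 131, 78, 59, 47, 48, 43]
0.0615 [42, 41, 44, 53, 99, 103, 116, 137, 155, 130, 130, 123, 101, 91, 69, 39, 43, 47]
0.063 [46, 43, 40, 48, 134, 133, 146, 136, 126, 121, 140, 139, 137, 132, 67, 42, 42, 46]
0.0645 [44, 44, 37, 44, 106, 149, 151, 157, 163, 159, 156, 153, 141, 109, 54, 41, 44, 41]
0.066 [47, 49, 51, 51, 49, 75, 110, 92, 113, 121, 116, 69, 58, 54, 44, 61, 54, 46]
0.068 [46, 44, 48, 65, 68, 63, 66, 60, 57, 64, 65, 68, 67, 62, 57, 48, 43, 41]
```

```bash
python3 -c "
from station import arm
print(arm.job_done())"
```

```text
the job is handed in; nothing more can be done
None
```

The jackshaft is back together and handed in at about 31 s: key down in its slot, pulley on over it, spacer tight against the bearing, pressed home at about 25 N and released; the first few tries at the key missed without moving it.

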